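# Close the measuring board on the red carved panel

### The job

Take the red panel with the gilt flower from the row of carved panels and lay it face up on the bed of the measuring board, lengthwise and in line with it, between the sliding jaw and the stop with its brass touch plate. Then slide the jaw by its black knob so that it pushes the panel along, gently, until you feel it come up firm with the touch plate pressed fully home, and leave the jaw closed on it.

Things in the scene. Friction and masses are not known exactly. Their poses are not given: they have to be found in the camera images.
- panel_center (a point): Centre (half-way up) of the red wooden panel with raised border and gilt carved flower: 50 mm wide (its x), 100 mm long (y), 22 mm high (z up), 0.08 to 0.17 kg, face up on the table. Panels of the same size in dark wood, slate green and pale wood lie in the same row along world y, long sides roughly along y; 30 mm or more is free beside the red one's long sides, only about 10 mm at its ends.
- gauge_bed (a point): Point on the bed's top surface, on its centre line, where the panel's middle can be laid, 25 mm or more clear of jaw and stop. The fixed board's plywood bed is 130 mm wide (x), 360 mm long (y), 14 mm above the table, without side walls. z up, y along the bed, the way the jaw closes. The stop's face is somewhere 80 to 130 mm along +y from here (set anew each time); its place is not reported, it must be felt or seen.
- jaw_knob (a point): Point on the axis of the jaw's round upright black knob, 28 mm in diameter: the knob rises 16 mm above this point and ends 24 mm below it on the top of the jaw. The jaw: a grey block 124 mm wide (x), 70 mm long (y), its top 26 mm above the bed; its flat pushing face is 35 mm from the knob's axis towards +y. Axes as the bed's. It starts 125 to 150 mm from the bed's point towards -y, can go to 20 mm past it, and slides with 1.5 N of friction.
- touch (a joint): How far the stop's brass touch plate is pressed in, m: 0 untouched, 0.006 home, where it is firm. An upright plate 100 mm wide (the bed's x), 22 mm high, in front of a dark steel block across the bed; pushed towards the bed's +y it yields under 1.5 N and stays where it is left. Jaw, panel (up to 2 N) and plate together slide under about 3 to 5 N; at the stop the force jumps up: 8 to 15 N is plenty, and over 40 mm/s it rams.
There are look-alikes about, which are no part of the job. Of the things like the part that bears panel_center, leave any that is blue, pink or turquoise; of the rest the smaller one is meant.

How it is judged:
By the outcome, as a careful person would: the job done as asked, in the order asked, and still so for the second after the job is handed in, with the robot touching nothing.
It also fails if it takes over 56 s, if anything falls off the work surface, if the arm or the gripper's body presses on something with over 40 N, if the wrist force passes 120 N, or if a joint passes its speed limit or range.

### The arm

A 6-joint arm with a two-finger parallel gripper is mounted at the origin on the work surface. World frame = base frame: x ahead of the robot, y to its left, z up, the work surface at z = 0. Lengths are in m, angles in rad, forces in N, time in s.
With the tool pointing down it reaches from about 0.35 to 0.85 m from the base axis. Payload 8.1 kg.
Tool frame: the origin (TCP) lies midway between the tips of the shut fingers; the grasp point (between the pads) lies 19 mm behind it; z points along the fingers, y is the direction in which the jaws open and shut (so a half turn about z gives the same grasp; the last joint's range is limited). The gripper opens to 93 mm and grips with 3 to 60 N. Pads are 15 mm wide; open, the fingers measure 128 mm over their backs; the gripper's body (75 mm by 188 mm) begins 65 mm behind the grasp point.
Start: joints at [-1.313, 0.13, 1.488, -0, 1.523, -0.085], TCP at [0.202, -0.565, 0.219] pointing down, gripper open.
Joint ranges: [-2.96, 2.96], [-0.89, 2.26], [0.02, 2.5], [-1.34, 4.48], [0, 2.73], [-2.66, 2.66]. Speed limits (rad/s): [2.39, 2.39, 2.79, 3.14, 3.14, 3.14].

### API

Orientations are given as a rotation vector (axis times angle).
In Python, from plant import robot gives the robot as it stands. The module is installed in compiled form; this text tells all that it offers.
- The arm moves only by the shell command python3 -m pendant 'ROWS' [FORCE]. ROWS is JSON, a list of rows, each an object with "translation": the shift along the tool's x, y, z in mm, a list of three; "twist": the turn, a rotation vector about the tool's x, y, z in rad, a list of three; "grip": the opening, from -1 (shut) to 1 (fully open). A call has exactly 10 rows; each row shifts and turns the pose as measured when the row begins, along the tool's axes as they then stand; what a row does not reach is not made up. A row lasts 1/10 s, in which the tool goes at most 50 mm and 8.59 degrees, less where a joint would pass 70% of its speed; a pose out of reach is approached as far as the arm can. A call is refused whole if a number of a shift passes 50 or a number of a turn 0.15, either way. A call with a gripper value outside its range is refused whole. The fingers move at their own pace and stop on an object; FORCE is the grip in N (left out, the last holds). Time passes only in rows, so rows that do not move let the fingers close, or fill a call up. It gives the time, the measured TCP pose, the force and the opening at its end, in the units of the state.
- robot.read_state(): the state, without advancing time (a new reading comes with each control period).
- robot.read_camera(name): name is "side" or "top"; returns (picture, depth): 384x512x3 uint8, red, green, blue; 384x512 float32, m along the optical axis (not along the pixel's ray), 0 where there is no reading.
- robot.camera_info(name): a dict with "vertical_fov" (degrees; the focal length in pixels is half the picture's height over the tangent of half this angle, whatever the lens; pixels are square), "cx", "cy" (the principal point, pixels), "D" ([k1, k2, p1, p2, k3] as OpenCV has them; the pictures are not rectified), "cam_to_world" (4x4, takes a point from camera to world coordinates). Camera axes: x right, y up, looking along -z (the intrinsics and any distortion apply to the point x, -y, -z); pixel columns grow to the right and rows downward; lengths in m; the calibration is good to about 2 mm. A picture is of the moment at which its call begins. camera_info takes no time and is no camera call.
- robot.close_job(): hands the job in, once; it reports no verdict.
The state is a dict: "t": time; "q": joint angles; "dq": joint speeds; "joint_torque": joint torques, N m; "tool_pos": TCP position; "orientation": TCP orientation; "force": force on the tool from outside, world axes, zero at the start; "wrist_torque": the same for the moment, N m; "opening": finger opening in m.
Only numpy, scipy, OpenCV 4.12 (cv2) and the standard library are available. Lean on these libraries where they do the work, as an engineer would, in place of code of your own. Each camera call takes 0.05 s, during which the arm holds its last target. There are 200 camera calls.

## Working session

There is one attempt and no reset: what is moved stays moved. The work goes in short steps, Python scripts to look and compute and a shell command to move; the robot and the scene stay as the last step left them, time stands still between calls to the robot, and variables do not carry over. Pictures are saved under pics/ and viewed, about 8 in all and at most 12, crops included, and the job is handed in when it is done.

```bash
mkdir -p pics; cat > h.py <<'E'
import numpy as np, cv2
from plant import robot
def snap(n,tag):
    p,d=robot.read_camera(n); np.savez(f'{tag}.npz',p=p,d=d); cv2.imwrite(f'pics/{tag}.png',cv2.cvtColor(p,cv2.COLOR_RGB2BGR)); return p,d
def K(n):
    i=robot.camera_info(n); f=192/np.tan(np.radians(i['vertical_fov'])/2)
    return np.array([[f,0,i['cx']],[0,f,i['cy']],[0,0,1]]),np.array(i['D'],float),np.array(i['cam_to_world'])
def pt(n,u,v,d=None,z=None):
    k,D,T=K(n); x,y=cv2.undistortPoints(np.array([[[u,v]]],float),k,D)[0,0]
    r=T[:3,:3]@np.array([x,-y,-1.]); o=T[:3,3]
    s=d if z is None else (z-o[2])/r[2]
    return o+s*r
E
python3 - <<'E'
from h import *
for n in('side','top'):
    p,d=snap(n,n+'0'); print(n,K(n)[2].round(3).tolist(),K(n)[1])
a=cv2.imread('pics/top0.png');b=cv2.imread('pics/side0.png')
cv2.imwrite('pics/top0b.png',cv2.resize(a,(800,600)))
cv2.imwrite('pics/side0b.png',cv2.resize(b,(800,600)))
s=robot.read_state();print({k:np.round(v,3) for k,v in s.items()})
E
```

```text
side [[-0.996, 0.045, -0.081, 0.355], [-0.092, -0.557, 0.825, 0.551], [-0.008, 0.829, 0.559, 0.552], [0.0, 0.0, 0.0, 1.0]] [-0.08261411  0.          0.          0.          0.        ]
top [[-0.03, 0.993, -0.113, 0.342], [-1.0, -0.031, -0.003, -0.17], [-0.006, 0.113, 0.994, 1.128], [0.0, 0.0, 0.0, 1.0]] [0.02606775 0.         0.         0.         0.        ]
{'t': np.float64(0.1), 'q': array([-1.313,  0.131,  1.489,  0.   ,  1.523, -0.085]), 'dq': array([-0.001, -0.001, -0.002, -0.001, -0.   , -0.   ]), 'joint_torque': array([ 1.0000e-03, -5.6134e+01, -4.9310e+01,  7.7000e-02,  2.9000e-02,
       -0.0000e+00]), 'tool_pos': array([ 0.202, -0.565,  0.218]), 'orientation': array([-3.094, -0.536,  0.   ]), 'force': array([-0.074, -0.468,  0.719]), 'wrist_torque': array([-0.013,  0.034, -0.011]), 'opening': np.float64(0.093)}
```

View pics/top0b.png

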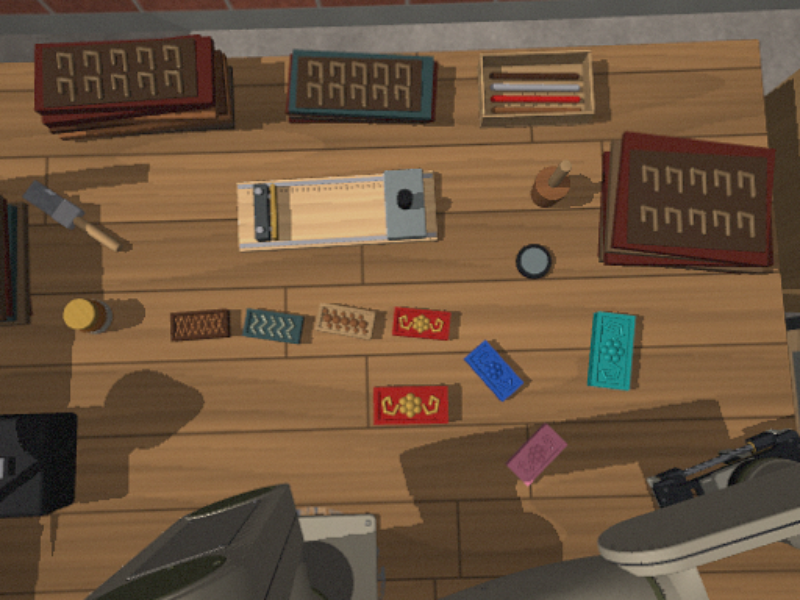

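View pics/side0b.png

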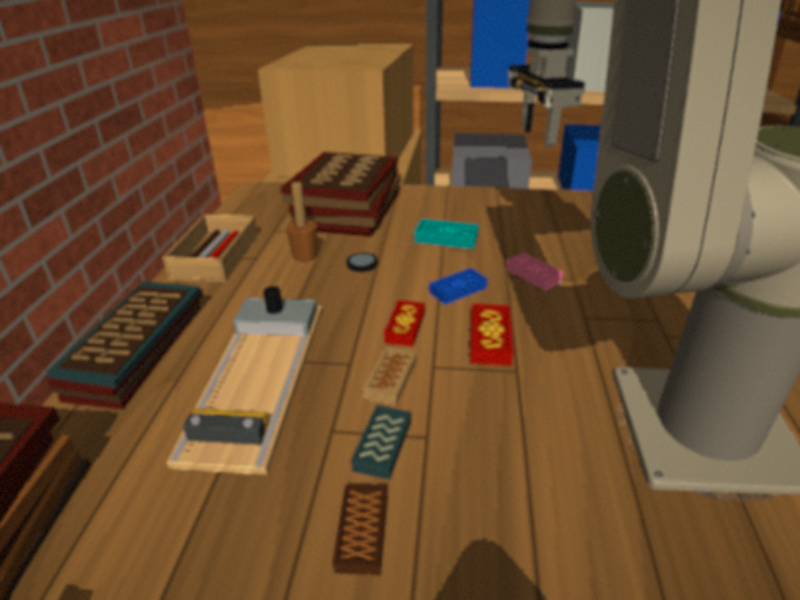

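The top view shows the small red panel at the right end of the row, at about (422,323) in the 800-px picture. The board runs from (238,215) to (437,205), with the knob at (405,198) and the stop's brass plate at about (273,212). The larger red panel at (411,405) is the look-alike. I'll measure these in enlarged crops.

```bash
python3 - <<'E'
from h import *
a=cv2.imread('pics/top0.png')
c=cv2.resize(a[100:225,145:305],(800,625),interpolation=cv2.INTER_CUBIC)[:600]
cv2.imwrite('pics/crop1.png',c)
z=np.load('top0.npz');p=z['p'].astype(int);d=z['d']
m=((p[...,0]>120)&(p[...,0]>1.8*p[...,1])&(p[...,2]<0.5*p[...,0])).astype(np.uint8)
gold=((p[...,0]>130)&(p[...,1]>100)&(p[...,2]<110)).astype(np.uint8)
w=np.zeros_like(m);w[190:222,245:295]=1
m=cv2.morphologyEx(m*w,cv2.MORPH_CLOSE,np.ones((5,5),np.uint8))
n,l,s,cc=cv2.connectedComponentsWithStats(m);i=1+s[1:,4].argmax();print(s[i],cc[i])
ys,xs=np.where(l==i);P=np.array([pt('top',x,y,z=.022)[:2] for x,y in zip(xs,ys)])
r=cv2.minAreaRect(P.astype(np.float32)*1000);print('panel top',r,P.mean(0))
print('depth',pt('top',*cc[i],d=float(np.median(d[l==i]))))
E
```

```text
[251 196  38  22 590] [269.1220339  206.52542373]
panel top ((435.5629577636719, -199.63772583007812), (101.08641052246094, 51.65625762939453), 82.48868560791016) [ 0.43597655 -0.19914512]
depth [ 0.43623532 -0.19924627  0.01864715]
```

View pics/crop1.png

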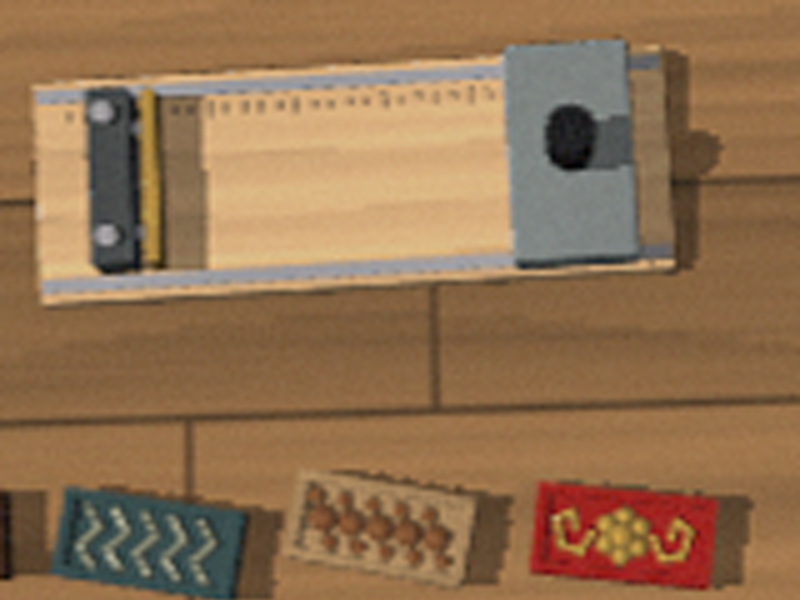

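The crop shows these corners:
- **Bed:** (33,88), (660,47), (672,270), (42,303)
- **Jaw top:** (505,45), (627,40), (638,257), (515,265)
- **Knob top:** (571,135)
- **Plate front edge:** (155,90) to (163,267)

```bash
python3 - <<'E'
from h import *
c=lambda u,v,z:pt('top',145+(u+.5)/5-.5,100+(v+.5)/5-.5,z=z)[:2]*1000
B=[c(*p,.014) for p in((33,88),(660,47),(672,270),(42,303))]
J=[c(*p,.040) for p in((505,45),(627,40),(638,257),(515,265))]
kn=c(571,133,.08)
P=[c(*p,.036) for p in((155,90),(163,267))]
print('bed',np.round(B,1).tolist(),np.mean(B,0));print('jaw',np.round(J,1).tolist(),np.mean(J,0));print('knob',kn,'plate',np.round(P,1).tolist())
for n,A in(('bed',B),('jaw',J)):
  for i,j in((1,0),(2,3)) : v=A[j]-A[i];print(n,'len',np.linalg.norm(v),'yaw of y axis',np.degrees(np.arctan2(-v[0],v[1])))
  for i,j in((3,0),(2,1)) : v=A[j]-A[i];print(n,'wid',np.linalg.norm(v),'yaw',np.degrees(np.arctan2(v[1],v[0])))
# red panel corners at z .022
R=[c(*p,.022) for p in((540,480),(719,498),(711,589),(530,574))]
print('red',np.round(R,1).tolist(),np.mean(R,0),[np.degrees(np.arctan2(-(R[j]-R[i])[0],(R[j]-R[i])[1])) for i,j in((1,0),(2,3))])
# depth fits
z=np.load('top0.npz')['d']
for nm,u,v in(('bedpt',350,170),('jaw',570,220),('knob',571,130),('red',625,530)):
  x,y=145+(u+.5)/5-.5,100+(v+.5)/5-.5; print(nm,pt('top',x,y,d=float(z[int(round(y)),int(round(x))])))
E
```

```text
bed [[702.7, 128.6], [715.7, -230.1], [585.8, -232.3], [577.8, 123.8]] [645.51548397 -52.49093992]
jaw [[710.9, -142.1], [711.6, -210.4], [588.0, -212.3], [585.6, -144.3]] [ 649.04252091 -177.27503615]
knob [ 647.69769026 -177.20649748] plate [[692.4, 54.5], [591.4, 51.0]]
bed len 358.87819698727947 yaw of y axis 2.0734910504213344
bed len 356.16158837396733 yaw of y axis 1.2791111802368356
bed wid 125.00152970725904 yaw 2.1932703536506932
bed wid 129.96296276020564 yaw 0.975888747111521
jaw len 68.25285863393907 yaw of y axis 0.5668418517258614
jaw len 68.10282745853634 yaw of y axis 1.9809009049976347
jaw wid 125.33194532470661 yaw 0.9745677042559882
jaw wid 123.65026840850963 yaw 0.9009812434821551
red [[467.8, -154.4], [454.7, -253.2], [404.4, -246.8], [415.7, -147.3]] [ 435.63781143 -200.43360175] [np.float64(-7.543357456695385), np.float64(-6.485673770322363)]
bedpt [ 0.65067116 -0.05084587  0.00928397]
jaw [ 0.61069221 -0.17542167  0.03732189]
knob [ 0.65006947 -0.17727318  0.07753232]
red [ 0.43802296 -0.20042436  0.02717444]
```

```bash
r='{"translation":[0,0,0],"twist":[0,0,-0.11],"grip":0.46}'; python3 -m pendant '[{"translation":[0,0,0],"twist":[0,0,-0.11],"grip":0.46},{"translation":[0,0,0],"twist":[0,0,-0.11],"grip":0.46},{"translation":[0,0,0],"twist":[0,0,-0.11],"grip":0.46},{"translation":[0,0,0],"twist":[0,0,-0.11],"grip":0.46},{"translation":[0,0,0],"twist":[0,0,-0.11],"grip":0.46},{"translation":[0,0,0],"twist":[0,0,-0.11],"grip":0.46},{"translation":[0,0,0],"twist":[0,0,-0.11],"grip":0.46},{"translation":[0,0,0],"twist":[0,0,-0.11],"grip":0.46},{"translation":[0,0,0],"twist":[0,0,-0.11],"grip":0.46},{"translation":[0,0,0],"twist":[0,0,-0.11],"grip":0.46}]' 20
cat >> h.py <<'E'
from scipy.spatial.transform import Rotation as Ro
def go(x,y,z,yaw):  # remaining shift (tool axes, mm) and tool-z turn; yaw = wanted heading of tool y, deg
    s=robot.read_state();R=Ro.from_rotvec(s['orientation']).as_matrix()
    w=np.radians(yaw);Y=np.array([np.cos(w),np.sin(w),0]);Z=np.array([0,0,-1.]);G=np.c_[np.cross(Y,Z),Y,Z]
    print('t',s['t'],'pos',np.round(np.array(s['tool_pos'])*1000,1),'F',np.round(s['force'],2),'open',round(s['opening']*1000,1))
    print('yaw now',np.degrees(np.arctan2(R[1,1],R[0,1])).round(2),'shift',(R.T@(np.array([x,y,z])-np.array(s['tool_pos'])*1000)).round(1),'twist',Ro.from_matrix(R.T@G).as_rotvec().round(4))
E
python3 -c "
from h import *
go(436,-200,219,-7.1)"
```

```text
t: 1.1
tool_pos: [0.2007, -0.5611, 0.2112]
orientation: [-2.306, -2.117, -0.01]
force: [-0.1, -0.7, 0.4]
opening: 0.0677
t 1.1 pos [ 200.7 -561.1  211.2] F [-0.11 -0.7   0.38] open 67.7
yaw now -4.9 shift [379.9 203.6  -4. ] twist [-0.0046 -0.0123  0.0384]
```

```bash
python3 -m pendant '[{"translation":[38,20,3],"twist":[0,0,0.004],"grip":0.46},{"translation":[38,20,3],"twist":[0,-0.001,0.004],"grip":0.46},{"translation":[38,20,3],"twist":[0,-0.001,0.004],"grip":0.46},{"translation":[38,20,3],"twist":[0,-0.001,0.004],"grip":0.46},{"translation":[38,20,3],"twist":[0,-0.001,0.004],"grip":0.46},{"translation":[38,20,5],"twist":[0,-0.001,0.004],"grip":0.46},{"translation":[38,20,5],"twist":[0,-0.001,0.004],"grip":0.46},{"translation":[38,20,5],"twist":[0,-0.001,0.004],"grip":0.46},{"translation":[38,20,5],"twist":[0,-0.001,0.004],"grip":0.46},{"translation":[38,20,5],"twist":[0,-0.001,0.004],"grip":0.46}]' >/dev/null
python3 -c "
from h import *
go(436,-200,60,-7.1)"
```

```text
t 2.1 pos [ 440.7 -191.9  168. ] F [ 0.88 -0.79 -0.05] open 67.9
yaw now -7.53 shift [ -9.3  -2.7 108. ] twist [-0.0082 -0.0063 -0.0076]
```

```bash
python3 -m pendant '[{"translation":[-2,-1,14],"twist":[-0.001,-0.001,-0.001],"grip":0.46},{"translation":[-2,-1,14],"twist":[-0.001,-0.001,-0.001],"grip":0.46},{"translation":[-2,0,14],"twist":[-0.001,-0.001,-0.001],"grip":0.46},{"translation":[-1,0,14],"twist":[-0.001,-0.001,-0.001],"grip":0.46},{"translation":[-1,0,14],"twist":[-0.001,-0.001,-0.001],"grip":0.46},{"translation":[0,0,12],"twist":[-0.001,-0.001,-0.001],"grip":0.46},{"translation":[0,0,10],"twist":[-0.001,0,-0.001],"grip":0.46},{"translation":[0,0,8],"twist":[-0.001,0,0],"grip":0.46},{"translation":[0,0,4],"twist":[0,0,0],"grip":0.46},{"translation":[0,0,0],"twist":[0,0,0],"grip":0.46}]' >/dev/null
python3 - <<'E'
from h import *
go(436,-200,4,-7.1)
snap('top','t1');s,_=snap('side','s1')
a=cv2.imread('pics/s1.png');b=cv2.imread('pics/t1.png')
k,D,T=K('side')
q=T[:3,:3].T@(np.array([.436,-.2,.03])-T[:3,3]);u,v=(k[0,0]*q[0]/-q[2]+k[0,2],k[1,1]*-q[1]/-q[2]+k[1,2])
u,v=int(u),int(v)
A=cv2.resize(a[v-75:v+45,max(u-70,0):u+70],(700,600),interpolation=cv2.INTER_CUBIC);cv2.imwrite('pics/s1c.png',A);print(u,v)
E
```

```text
t 3.1 pos [ 433.1 -198.8   53.1] F [-0.31 -0.15  0.07] open 68.0
yaw now -7.04 shift [-1.   3.4 49.1] twist [-0.006  -0.0026  0.001 ]
258 199
```

View pics/s1c.png

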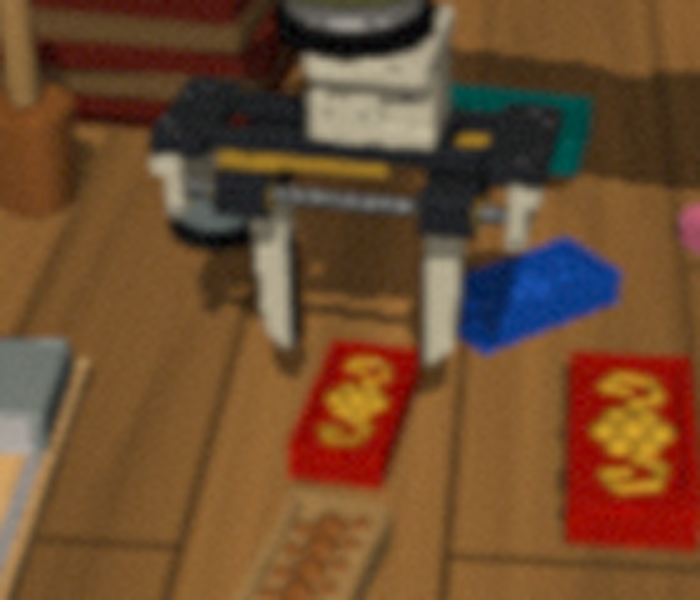

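The fingers at (280,345) and (437,360) straddle the red panel. The blue one is clear of them, so I'll descend and grip.

```bash
python3 -m pendant '[{"translation":[0,1,10],"twist":[-0.001,0,0],"grip":0.46},{"translation":[-1,1,10],"twist":[-0.001,-0.001,0],"grip":0.46},{"translation":[0,1,9],"twist":[-0.001,0,0],"grip":0.46},{"translation":[0,0,8],"twist":[-0.001,0,0],"grip":0.46},{"translation":[0,0,6],"twist":[-0.001,-0.001,0],"grip":0.46},{"translation":[0,0,3],"twist":[0,0,0],"grip":0.46},{"translation":[0,0,1],"twist":[0,0,0],"grip":0.46},{"translation":[0,0,0],"twist":[0,0,0],"grip":0.46},{"translation":[0,0,0],"twist":[0,0,0],"grip":0.46},{"translation":[0,0,0],"twist":[0,0,0],"grip":0.46}]' >/dev/null
python3 -c "
from h import *
go(436,-200,4,-7.1)"
```

```text
t 4.2 pos [ 438.  -200.6    4. ] F [ 0.14 -0.45  0.89] open 67.8
yaw now -6.97 shift [ 0.3 -2.   0. ] twist [0.0028 0.001  0.0022]
```

```bash
python3 -m pendant '[{"translation":[0,-1,0],"twist":[0,0,0],"grip":0.2},{"translation":[0,-1,0],"twist":[0,0,0],"grip":0.1},{"translation":[0,0,0],"twist":[0,0,0],"grip":-0.3},{"translation":[0,0,0],"twist":[0,0,0],"grip":-0.5},{"translation":[0,0,0],"twist":[0,0,0],"grip":-0.5},{"translation":[0,0,0],"twist":[0,0,0],"grip":-0.5},{"translation":[0,0,0],"twist":[0,0,0],"grip":-0.5},{"translation":[0,0,-5],"twist":[0,0,0],"grip":-0.5},{"translation":[0,0,-10],"twist":[0,0,0],"grip":-0.5},{"translation":[0,0,-15],"twist":[0,0,0],"grip":-0.5}]' 20 >/dev/null
python3 -c "
from h import *
go(645,-45,75,1.6)"
```

```text
t 5.2 pos [ 434.2 -199.4   34.2] F [-0.63 -0.39 -1.94] open 49.7
yaw now -6.98 shift [178.9 190.4 -40.8] twist [-0.0005 -0.0004 -0.1497]
```

```bash
python3 -m pendant '[{"translation":[0,0,-20],"twist":[0,0,0],"grip":-0.5},{"translation":[10,5,-20],"twist":[0,0,-0.015],"grip":-0.5},{"translation":[20,20,-8],"twist":[0,0,-0.02],"grip":-0.5},{"translation":[24,26,0],"twist":[0,0,-0.02],"grip":-0.5},{"translation":[24,28,0],"twist":[0,0,-0.02],"grip":-0.5},{"translation":[24,28,0],"twist":[0,0,-0.02],"grip":-0.5},{"translation":[24,28,0],"twist":[0,0,-0.02],"grip":-0.5},{"translation":[22,26,0],"twist":[0,0,-0.02],"grip":-0.5},{"translation":[12,18,0],"twist":[0,0,-0.015],"grip":-0.5},{"translation":[0,5,0],"twist":[0,0,0],"grip":-0.5}]' >/dev/null
python3 -c "
from h import *
go(645,-45,20,1.6)"
```

```text
t 6.2 pos [636.9 -43.8  97.7] F [-0.22 -0.17 -0.97] open 50.1
yaw now 1.8 shift [-1.1  7.2 77.8] twist [0.0113 0.0042 0.0034]
```

```bash
python3 -m pendant '[{"translation":[0,2,8],"twist":[0.002,0.001,0],"grip":-0.5},{"translation":[-1,2,8],"twist":[0.002,0.001,0],"grip":-0.5},{"translation":[0,2,8],"twist":[0.002,0.001,0],"grip":-0.5},{"translation":[0,1,8],"twist":[0.002,0,0],"grip":-0.5},{"translation":[0,0,8],"twist":[0.001,0,0],"grip":-0.5},{"translation":[0,0,8],"twist":[0,0,0],"grip":-0.5},{"translation":[0,0,6],"twist":[0,0,0],"grip":-0.5},{"translation":[0,0,4],"twist":[0,0,0],"grip":-0.5},{"translation":[0,0,2],"twist":[0,0,0],"grip":-0.5},{"translation":[0,0,0],"twist":[0,0,0],"grip":-0.5}]' >/dev/null
python3 - <<'E'
from h import *
go(645,-45,18,1.6)
snap('top','t2');snap('side','s2')
a=cv2.imread('pics/t2.png');b=cv2.imread('pics/s2.png')
A=cv2.resize(a[95:175,140:290],(800,427),interpolation=cv2.INTER_CUBIC)
B=cv2.resize(b[160:310,90:240],(600,600),interpolation=cv2.INTER_CUBIC)
cv2.imwrite('pics/t2c.png',A);cv2.imwrite('pics/s2c.png',B)
E
```

```text
t 7.2 pos [641.  -48.2  31.6] F [-0.52 -0.1  -1.44] open 49.9
yaw now 1.55 shift [ 3.1  4.1 13.5] twist [-0.003   0.0012 -0.0009]
```

View pics/s2c.png

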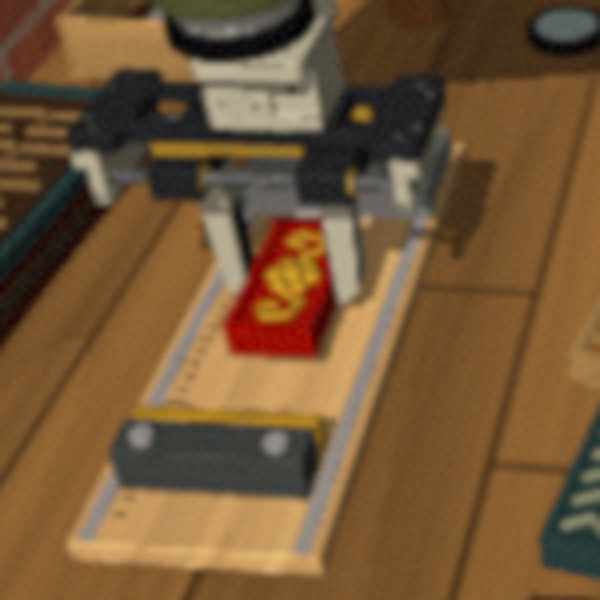

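The panel hangs level over the bed, from (230,320) to (320,225) in the crop, between the jaw and the plate at (130–325,415). I'll lower it.

```bash
python3 -m pendant '[{"translation":[1,1,2],"twist":[0,0,0],"grip":-0.5},{"translation":[1,1,2],"twist":[-0.001,0,0],"grip":-0.5},{"translation":[0,1,2],"twist":[-0.001,0,0],"grip":-0.5},{"translation":[0,1,2],"twist":[-0.001,0,0],"grip":-0.5},{"translation":[0,0,2],"twist":[0,0,0],"grip":-0.5},{"translation":[0,0,1],"twist":[0,0,0],"grip":-0.5},{"translation":[0,0,1],"twist":[0,0,0],"grip":-0.5},{"translation":[0,0,0],"twist":[0,0,0],"grip":-0.5},{"translation":[0,0,0],"twist":[0,0,0],"grip":-0.5},{"translation":[0,0,0],"twist":[0,0,0],"grip":-0.5}]' >/dev/null
python3 -c "
from h import *
go(645,-45,18,1.6)"
```

```text
t 8.3 pos [646.8 -45.9  20.5] F [ 0.72 -0.23 -1.31] open 49.9
yaw now 1.57 shift [ 0.9 -1.8  2.5] twist [ 0.0035  0.0017 -0.0006]
```

```bash
python3 -m pendant '[{"translation":[0,-1,1],"twist":[0.001,0,0],"grip":-0.5},{"translation":[0,-1,1],"twist":[0.001,0,0],"grip":-0.5},{"translation":[0,0,1],"twist":[0,0,0],"grip":-0.5},{"translation":[0,0,0],"twist":[0,0,0],"grip":-0.5},{"translation":[0,0,0],"twist":[0,0,0],"grip":-0.5},{"translation":[0,0,0],"twist":[0,0,0],"grip":-0.5},{"translation":[0,0,0],"twist":[0,0,0],"grip":-0.5},{"translation":[0,0,0],"twist":[0,0,0],"grip":-0.5},{"translation":[0,0,0],"twist":[0,0,0],"grip":-0.5},{"translation":[0,0,0],"twist":[0,0,0],"grip":-0.5}]' >/dev/null
python3 -c "
from h import *
go(645,-45,18,1.6)"
```

```text
t 9.3 pos [645.1 -46.   18.9] F [-1.63  0.41 -0.18] open 49.9
yaw now 1.57 shift [ 1.  -0.1  0.9] twist [ 0.0024  0.0019 -0.0006]
```

```bash
python3 -m pendant '[{"translation":[0,0,1],"twist":[0,0,0],"grip":-0.5},{"translation":[0,0,0.5],"twist":[0,0,0],"grip":-0.5},{"translation":[0,0,0],"twist":[0,0,0],"grip":0.1},{"translation":[0,0,0],"twist":[0,0,0],"grip":0.46},{"translation":[0,0,0],"twist":[0,0,0],"grip":0.46},{"translation":[0,0,0],"twist":[0,0,0],"grip":0.46},{"translation":[0,0,0],"twist":[0,0,0],"grip":0.46},{"translation":[0,0,-5],"twist":[0,0,0],"grip":0.46},{"translation":[0,0,-10],"twist":[0,0,0],"grip":0.46},{"translation":[0,0,-20],"twist":[0,0,0],"grip":0.46}]' >/dev/null
python3 - <<'E'
from h import *
go(648,-177,130,1.6)
E
```

```text
t 10.3 pos [642.7 -45.7  51.6] F [ 0.45 -0.25  0.44] open 67.7
yaw now 1.57 shift [-131.5    1.4  -78.3] twist [-0.0032  0.0009 -0.0006]
```

```bash
python3 -m pendant '[{"translation":[0,0,-25],"twist":[0,0,0],"grip":0.46},{"translation":[0,0,-25],"twist":[0,0,0],"grip":0.46},{"translation":[-10,0,-15],"twist":[0,0,0],"grip":0.46},{"translation":[-22,0,0],"twist":[0,0,0],"grip":0.46},{"translation":[-22,0,0],"twist":[0,0,0],"grip":0.46},{"translation":[-22,0,0],"twist":[0,0,0],"grip":0.46},{"translation":[-22,0,0],"twist":[0,0,0],"grip":0.46},{"translation":[-18,1,0],"twist":[0,0,0],"grip":0.46},{"translation":[-6,1,0],"twist":[0,0,0],"grip":0.46},{"translation":[0,0,0],"twist":[0,0,0],"grip":0.46}]' >/dev/null
python3 - <<'E'
from h import *
go(648,-177,46,1.6)
snap('top','t3');snap('side','s3')
a=cv2.imread('pics/t3.png');b=cv2.imread('pics/s3.png')
A=cv2.resize(a[100:165,145:295],(800,347),interpolation=cv2.INTER_CUBIC)
B=cv2.resize(b[140:305,90:240],(510,561),interpolation=cv2.INTER_CUBIC)
cv2.imwrite('pics/t3c.png',A);cv2.imwrite('pics/s3c.png',B)
E
```

```text
t 11.3 pos [ 652.  -176.3  130.8] F [-0.14 -0.04  0.06] open 68.3
yaw now 1.61 shift [-0.1 -4.7 84.8] twist [0.0085 0.0048 0.0002]
```

View pics/t3c.png

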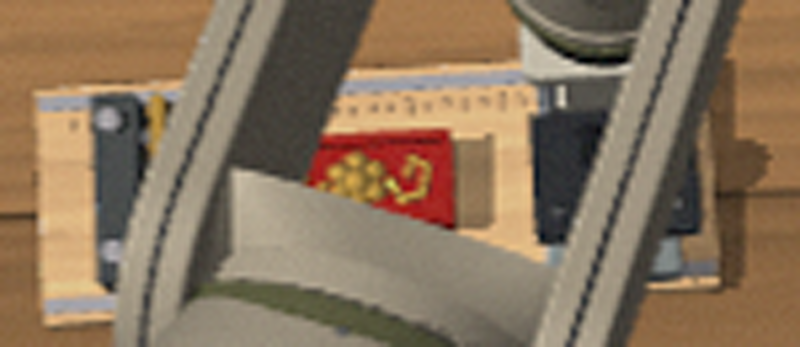

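View pics/s3c.png

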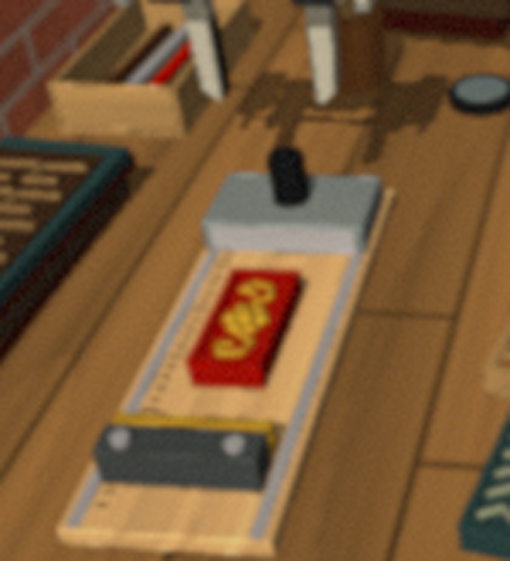

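The panel lies in line on the bed, face up at (245,330), clear of the jaw and the stop. Next I'll descend around the knob.

```bash
python3 -m pendant '[{"translation":[0,-1,11],"twist":[0.002,0.001,0],"grip":0.46},{"translation":[0,-1,11],"twist":[0.002,0.001,0],"grip":0.46},{"translation":[0,-1,11],"twist":[0.001,0.001,0],"grip":0.46},{"translation":[0,-1,11],"twist":[0.001,0.001,0],"grip":0.46},{"translation":[0,0,11],"twist":[0.001,0,0],"grip":0.46},{"translation":[0,0,10],"twist":[0,0,0],"grip":0.46},{"translation":[0,0,8],"twist":[0,0,0],"grip":0.46},{"translation":[0,0,6],"twist":[0,0,0],"grip":0.46},{"translation":[0,0,3],"twist":[0,0,0],"grip":0.46},{"translation":[0,0,0],"twist":[0,0,0],"grip":0.46}]' >/dev/null
python3 -c "
from h import *
go(648,-177,46,1.6)"
```

```text
t 12.4 pos [ 647.1 -171.5   41.4] F [ 0.02  1.4  -0.5 ] open 68.1
yaw now 1.91 shift [-5.6  0.7 -4.6] twist [-0.0021 -0.001   0.0055]
```

```bash
python3 -m pendant '[{"translation":[0,0,-3],"twist":[0,0,0.002],"grip":0.46},{"translation":[-2,0,-2],"twist":[0,0,0.002],"grip":0.46},{"translation":[-2,0,0],"twist":[0,0,0],"grip":0.2},{"translation":[-1,0,0],"twist":[0,0,0],"grip":-0.1},{"translation":[0,0,0],"twist":[0,0,0],"grip":-0.3},{"translation":[0,0,0],"twist":[0,0,0],"grip":-0.7},{"translation":[0,0,0],"twist":[0,0,0],"grip":-0.9},{"translation":[0,0,0],"twist":[0,0,0],"grip":-0.9},{"translation":[0,0,0],"twist":[0,0,0],"grip":-0.9},{"translation":[0,0,0],"twist":[0,0,0],"grip":-0.9}]' 30 >/dev/null
python3 -c "
from h import *
go(648,-177,46,1.6)"
```

```text
t 13.4 pos [ 651.2 -177.4   47.5] F [ 0.   -0.22  0.7 ] open 27.4
yaw now 1.66 shift [ 0.5 -3.2  1.5] twist [0.0061 0.0007 0.0011]
```

```bash
python3 -m pendant '[{"translation":[2,0,0],"twist":[0,0,0],"grip":-0.9},{"translation":[2.5,0,0],"twist":[0,0,0],"grip":-0.9},{"translation":[2.5,0,0],"twist":[0,0,0],"grip":-0.9},{"translation":[2.5,0,0],"twist":[0,0,0],"grip":-0.9},{"translation":[2.5,0,0],"twist":[0,0,0],"grip":-0.9},{"translation":[2.5,0,0],"twist":[0,0,0],"grip":-0.9},{"translation":[2.5,0,0],"twist":[0,0,0],"grip":-0.9},{"translation":[2.5,0,0],"twist":[0,0,0],"grip":-0.9},{"translation":[2.5,0,0],"twist":[0,0,0],"grip":-0.9},{"translation":[2.5,0,0],"twist":[0,0,0],"grip":-0.9}]' >/dev/null
python3 -c "
from h import *
go(646.5,-77,47,1.6)"
```

```text
t 14.4 pos [ 650.4 -151.5   47.5] F [ 2.01 -1.27 -0.26] open 27.4
yaw now 1.64 shift [74.6 -1.8  0.3] twist [0.0064 0.0017 0.0007]
```

```bash
python3 -m pendant '[{"translation":[2.5,0,0],"twist":[0.001,0,0],"grip":-0.9},{"translation":[2.5,0,0],"twist":[0,0,0],"grip":-0.9},{"translation":[2.5,0,0],"twist":[0,0,0],"grip":-0.9},{"translation":[2.5,0,0],"twist":[0,0,0],"grip":-0.9},{"translation":[2,0,0],"twist":[0,0,0],"grip":-0.9},{"translation":[2,0,0],"twist":[0,0,0],"grip":-0.9},{"translation":[2,0,0],"twist":[0,0,0],"grip":-0.9},{"translation":[2,0,0],"twist":[0,0,0],"grip":-0.9},{"translation":[2,0,0],"twist":[0,0,0],"grip":-0.9},{"translation":[2,0,0],"twist":[0,0,0],"grip":-0.9}]' >/dev/null
python3 -c "
from h import *
go(646.5,-77,47,1.6)"
python3 -m pendant '[{"translation":[2,0,0],"twist":[0,0,0],"grip":-0.9},{"translation":[2,0,0],"twist":[0,0,0],"grip":-0.9},{"translation":[2,0,0],"twist":[0,0,0],"grip":-0.9},{"translation":[2,0,0],"twist":[0,0,0],"grip":-0.9},{"translation":[2,0,0],"twist":[0,0,0],"grip":-0.9},{"translation":[2,0,0],"twist":[0,0,0],"grip":-0.9},{"translation":[2,0,0],"twist":[0,0,0],"grip":-0.9},{"translation":[2,0,0],"twist":[0,0,0],"grip":-0.9},{"translation":[2,0,0],"twist":[0,0,0],"grip":-0.9},{"translation":[2,0,0],"twist":[0,0,0],"grip":-0.9}]' >/dev/null
python3 -c "
from h import *
go(646.5,-77,47,1.6)"
```

```text
t 15.4 pos [ 649.7 -127.7   47.4] F [ 1.1  -2.35 -0.68] open 27.2
yaw now 1.63 shift [50.8 -1.7  0.3] twist [0.0054 0.002  0.0006]
t 16.4 pos [ 649.1 -106.4   47.4] F [ 1.4  -2.65 -0.75] open 27.4
yaw now 1.62 shift [29.5 -1.7  0.4] twist [0.0054 0.0025 0.0003]
```

```bash
python3 -m pendant '[{"translation":[2,0,0],"twist":[0,0,0],"grip":-0.9},{"translation":[2,0,0],"twist":[0,0,0],"grip":-0.9},{"translation":[2,0,0],"twist":[0,0,0],"grip":-0.9},{"translation":[2,0,0],"twist":[0,0,0],"grip":-0.9},{"translation":[2,0,0],"twist":[0,0,0],"grip":-0.9},{"translation":[1.5,0,0],"twist":[0,0,0],"grip":-0.9},{"translation":[1.5,0,0],"twist":[0,0,0],"grip":-0.9},{"translation":[1.5,0,0],"twist":[0,0,0],"grip":-0.9},{"translation":[1.5,0,0],"twist":[0,0,0],"grip":-0.9},{"translation":[1.5,0,0],"twist":[0,0,0],"grip":-0.9}]' >/dev/null
python3 -c "
from h import *
go(646.5,-77,47,1.6)"
python3 -m pendant '[{"translation":[1,0,0],"twist":[0,0,0],"grip":-0.9},{"translation":[1,0,0],"twist":[0,0,0],"grip":-0.9},{"translation":[1,0,0],"twist":[0,0,0],"grip":-0.9},{"translation":[1,0,0],"twist":[0,0,0],"grip":-0.9},{"translation":[1,0,0],"twist":[0,0,0],"grip":-0.9},{"translation":[0.5,0,0],"twist":[0,0,0],"grip":-0.9},{"translation":[0.5,0,0],"twist":[0,0,0],"grip":-0.9},{"translation":[0.5,0,0],"twist":[0,0,0],"grip":-0.9},{"translation":[0.5,0,0],"twist":[0,0,0],"grip":-0.9},{"translation":[0.5,0,0],"twist":[0,0,0],"grip":-0.9}]' >/dev/null
python3 -c "
from h import *
go(646.5,-77,47,1.6)"
```

```text
t 17.4 pos [648.5 -87.3  47.5] F [ 1.04 -1.94  0.38] open 27.4
yaw now 1.62 shift [10.4 -1.7  0.4] twist [0.0054 0.0026 0.0004]
t 18.4 pos [648.3 -80.2  47.5] F [ 2.76 -4.46 -0.  ] open 27.4
yaw now 1.6 shift [ 3.3 -1.7  0.4] twist [ 0.0056  0.004  -0.    ]
```

The force has risen to 4.5 N, so the plate is being pressed. I'll carry on slowly.

```bash
python3 -m pendant '[{"translation":[0.5,0,0],"twist":[0,0,0],"grip":-0.9},{"translation":[0.5,0,0],"twist":[0,0,0],"grip":-0.9},{"translation":[0.5,0,0],"twist":[0,0,0],"grip":-0.9},{"translation":[0.5,0,0],"twist":[0,0,0],"grip":-0.9},{"translation":[0.5,0,0],"twist":[0,0,0],"grip":-0.9},{"translation":[0.5,0,0],"twist":[0,0,0],"grip":-0.9},{"translation":[0.5,0,0],"twist":[0,0,0],"grip":-0.9},{"translation":[0.5,0,0],"twist":[0,0,0],"grip":-0.9},{"translation":[0.5,0,0],"twist":[0,0,0],"grip":-0.9},{"translation":[0.5,0,0],"twist":[0,0,0],"grip":-0.9}]' >/dev/null
python3 -c "
from h import *
go(646.5,-77,47,1.6)"
```

```text
t 19.4 pos [648.2 -75.2  47.4] F [ 1.22 -5.52 -0.52] open 27.4
yaw now 1.59 shift [-1.8 -1.7  0.4] twist [ 0.0056  0.0044 -0.0002]
```

```bash
python3 -m pendant '[{"translation":[0.5,0,0],"twist":[0,0,0],"grip":-0.9},{"translation":[0.5,0,0],"twist":[0,0,0],"grip":-0.9},{"translation":[0.5,0,0],"twist":[0,0,0],"grip":-0.9},{"translation":[0.5,0,0],"twist":[0,0,0],"grip":-0.9},{"translation":[0.5,0,0],"twist":[0,0,0],"grip":-0.9},{"translation":[0.5,0,0],"twist":[0,0,0],"grip":-0.9},{"translation":[0.5,0,0],"twist":[0,0,0],"grip":-0.9},{"translation":[0.5,0,0],"twist":[0,0,0],"grip":-0.9},{"translation":[0.5,0,0],"twist":[0,0,0],"grip":-0.9},{"translation":[0.5,0,0],"twist":[0,0,0],"grip":-0.9}]' >/dev/null
python3 -c "
from h import *
go(646.5,-77,47,1.6)"
```

```text
t 20.4 pos [648.2 -75.2  47.5] F [ 2.03 -7.25 -1.81] open 27.3
yaw now 1.48 shift [-1.7 -1.8  0.5] twist [ 0.0062  0.0115 -0.0022]
```

It stalled at -75.2 with the force rising. I'll press a little harder to confirm it is firm.

```bash
python3 -m pendant '[{"translation":[0.7,0,0],"twist":[0,0,0],"grip":-0.9},{"translation":[0.8,0,0],"twist":[0,0,0],"grip":-0.9},{"translation":[0.9,0,0],"twist":[0,0,0],"grip":-0.9},{"translation":[1,0,0],"twist":[0,0,0],"grip":-0.9},{"translation":[1,0,0],"twist":[0,0,0],"grip":-0.9},{"translation":[1,0,0],"twist":[0,0,0],"grip":-0.9},{"translation":[1,0,0],"twist":[0,0,0],"grip":-0.9},{"translation":[1,0,0],"twist":[0,0,0],"grip":-0.9},{"translation":[1,0,0],"twist":[0,0,0],"grip":-0.9},{"translation":[1,0,0],"twist":[0,0,0],"grip":-0.9}]' >/dev/null
python3 -c "
from h import *
go(646.5,-77,47,1.6)"
```

```text
t 21.4 pos [648.2 -75.3  47.5] F [ 1.66 -8.78 -0.77] open 27.3
yaw now 1.25 shift [-1.6 -1.8  0.5] twist [ 0.0072  0.0237 -0.0062]
```

```bash
python3 -m pendant '[{"translation":[1.5,0,0],"twist":[0,0,0],"grip":-0.9},{"translation":[1.5,0,0],"twist":[0,0,0],"grip":-0.9},{"translation":[2,0,0],"twist":[0,0,0],"grip":-0.9},{"translation":[2,0,0],"twist":[0,0,0],"grip":-0.9},{"translation":[2,0,0],"twist":[0,0,0],"grip":-0.9},{"translation":[2,0,0],"twist":[0,0,0],"grip":-0.9},{"translation":[2,0,0],"twist":[0,0,0],"grip":-0.9},{"translation":[2,0,0],"twist":[0,0,0],"grip":-0.9},{"translation":[2,0,0],"twist":[0,0,0],"grip":-0.9},{"translation":[2,0,0],"twist":[0,0,0],"grip":-0.9}]' >/dev/null
python3 -c "
from h import *
go(646.5,-77,47,1.6)"
```

```text
t 22.4 pos [648.2 -75.3  47.5] F [  2.29 -12.6   -1.47] open 27.4
yaw now 0.78 shift [-1.7 -1.7  0.6] twist [ 0.009   0.0481 -0.0145]
```

It is firm at 12.6 N with no movement. I'll relax, release and lift.

```bash
python3 -m pendant '[{"translation":[0,0,0],"twist":[0,0,0],"grip":-0.9},{"translation":[0,0,0],"twist":[0,0,0],"grip":-0.9},{"translation":[0,0,0],"twist":[0,0,0],"grip":-0.2},{"translation":[0,0,0],"twist":[0,0,0],"grip":0.2},{"translation":[0,0,0],"twist":[0,0,0],"grip":0.4},{"translation":[0,0,0],"twist":[0,0,0],"grip":0.4},{"translation":[0,0,0],"twist":[0,0,0],"grip":0.4},{"translation":[0,0,-8],"twist":[0,0,0],"grip":0.4},{"translation":[0,0,-12],"twist":[0,0,0],"grip":0.4},{"translation":[0,0,-20],"twist":[0,0,0],"grip":0.4}]' >/dev/null
python3 -m pendant '[{"translation":[0,0,-25],"twist":[0,0,0],"grip":0.4},{"translation":[0,0,-25],"twist":[0,0,0],"grip":0.4},{"translation":[-20,0,-15],"twist":[0,0,0],"grip":0.4},{"translation":[-30,0,-10],"twist":[0,0,0],"grip":0.4},{"translation":[-30,0,-5],"twist":[0,0,0],"grip":0.4},{"translation":[-30,0,0],"twist":[0,0,0],"grip":0.4},{"translation":[-30,0,0],"twist":[0,0,0],"grip":0.4},{"translation":[-30,0,0],"twist":[0,0,0],"grip":0.4},{"translation":[-20,0,0],"twist":[0,0,0],"grip":0.4},{"translation":[0,0,0],"twist":[0,0,0],"grip":0.4}]' >/dev/null
python3 - <<'E'
from h import *
go(646.5,-77,47,1.6)
snap('top','t4');snap('side','s4')
a=cv2.imread('pics/t4.png');b=cv2.imread('pics/s4.png')
A=cv2.resize(a[95:170,140:290],(750,375),interpolation=cv2.INTER_CUBIC)
B=cv2.resize(b[160:305,95:215],(480,580),interpolation=cv2.INTER_CUBIC)
cv2.imwrite('pics/t4c.png',A);cv2.imwrite('pics/s4c.png',B)
E
```

```text
t 24.4 pos [ 652.3 -262.3  197.6] F [-0.17  0.14 -0.11] open 65.1
yaw now 1.06 shift [192.5  -5.5 141.4] twist [ 0.0207  0.0487 -0.01  ]
```

View pics/t4c.png

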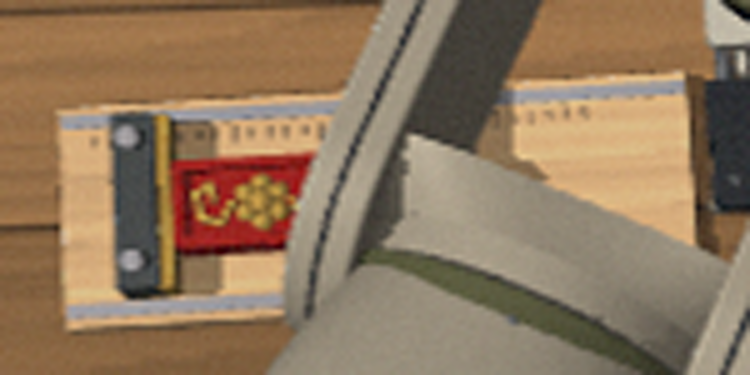

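View pics/s4c.png

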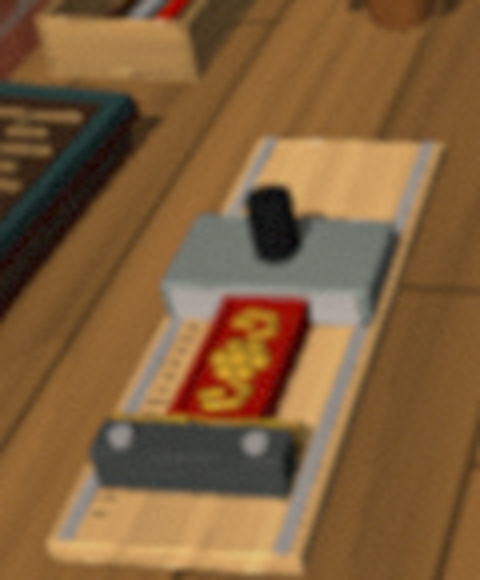

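The plate at (165,200) now sits flush against the steel block, where a gap showed before. The panel at (240,355) touches both the plate and the jaw, in line and face up, so I'm handing in.

```bash
python3 -c "
from plant import robot
print(robot.close_job())"
```

```text
the job is handed in; nothing more can be done
None
```

The job is handed in. The small red panel with the gilt flower lies face up and in line on the bed, with the jaw closed on it and the touch plate pressed home. I gripped the panel across its long sides to place it between jaw and stop. Then I gripped the jaw's knob and slid it about 100 mm, at 26 mm/s or less and at about 5 mm/s for the last stretch.

**Last checks**
- **Firm stop:** the force rose from about 5 N to 12.6 N with no movement at y ≈ -75.2 mm. The stop was about 2 mm further along than I had estimated from the camera, which is within the calibration error.
- **Final pictures:** the plate is flush with the steel block, and the panel touches both plate and jaw. The arm hid part of the board in the top view; the side view showed all of it.
- **Robot clear:** the gripper was about 200 mm up and touching nothing, with about 24.5 s used of the 56 s.

The plate's travel itself was not read out, so "fully home" rests on the felt stop and the closed gap. While pressing, the tool tilted by about 0.05 rad, and I left it so after releasing. No check failed.

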